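# Open the child-safe cleaner bottle under the tape roll

## Robot

A 6-joint arm with a two-finger parallel gripper is mounted at the origin on a cart in front of the work surface, level with it; the furniture and walls round the work are solid. World frame = base frame: x ahead of the robot, y to its left, z up, the work surface at z = 0. Lengths are in m, angles in degrees, forces in N, time in s.
With the tool pointing down it reaches from about 0.25 to 0.725 m from the base axis. Payload 9.7 kg.
Tool frame: the origin (TCP) lies midway between the tips of the shut fingers; the grasp point (between the pads) lies 19 mm behind it; z points along the fingers, y is the line along which they close (so a half turn about z gives the same grasp; the last joint's range is limited). The gripper opens to 85 mm and grips with 20 to 120 N. Pads are 22 mm wide; open, the fingers measure 114 mm over their backs; the gripper's body (76 mm by 85 mm) begins 54 mm behind the grasp point. The pads swing forward as they close: fully open they stand 13 mm farther back than shut.
Start: joints at [69.901, 4.979, 10.078, 95.1, 0, 90], TCP at [0.189, 0.517, 0.231] pointing down, gripper open.
Joint ranges: [-179.16, 179.16], [-48.56, 103.87], [-65.8, 70.77], [-126.05, 130.52], [-82.76, 87.17], [-180, 180]. Speed limits (degrees/s): [127.2, 127.2, 147.25, 180, 180, 180].

## Interface

Orientations are given as [roll, pitch, yaw] about the fixed x, y, z axes, in that order (R = Rz(yaw) Ry(pitch) Rx(roll)).
In Python, from workcell import * gives the robot as it stands.
- The arm moves only by the tool servo_tool, never from a script. Its argument "moves" is a list of rows, each a list of 4 numbers: the shift along the world's x, y, z in a scale on which 1.0 is 50 cm, then the turn about the world's z in parts of the range, where 1.0 means pi rad. A call has 1 to 20 rows; each row is the pose to reach, as a shift and turn from the pose commanded when the call began; what a row does not reach only later rows make up. A row lasts 1/12 s, in which the tool goes at most 41.7 mm and 7.16 degrees, less where a joint would pass 70% of its speed; a pose out of reach is approached as far as the arm can. A call with a gripper value outside its range is refused whole. "claw" is the closure, from 0 (fully open) to 1 (shut), set as the call begins (left out, the last holds). The fingers move at their own pace and stop on an object; "force" is the grip in N (left out, the last holds). Time passes only in rows, so rows that repeat a pose let the fingers close. It gives the time, the measured TCP pose, the force, the opening and the grip force at its end, in the units of the state.
- get_obs(): the state, without advancing time (a new reading comes with each control period).
- camera(name): name is "side" or "top"; returns the picture (400x640x3 uint8, red, green, blue); there is no depth.
- get_calibration(name): a dict with "fx", "fy", "cx", "cy" (pixels), "rvec" (rotation vector, rad) and "tvec" (3), from world to camera coordinates, as OpenCV has them. Camera axes: x right, y down, z forward; pixel columns grow to the right and rows downward; lengths in m; the calibration is good to about 2 mm. A picture is of the moment at which its call begins. get_calibration takes no time and is no camera call.
- job_done(): hands the job in; it is judged then, once.
The state is a dict: "time": time; "q": joint angles; "qd": joint speeds; "joint_efforts": joint torques, N m; "ee_pos": TCP position; "tcp_rot": TCP orientation; "wrist_force": force on the tool from outside, world axes, zero at the start; "torque": the same for the moment, N m; "opening": finger opening in m; "grasp_force": force on a finger pad.
Only numpy, scipy, OpenCV 4.12 (cv2) and the standard library are available. Lean on these libraries where they do the work, as an engineer would, in place of code of your own. Each camera call takes 0.05 s, during which the arm holds its last target. There are 200 camera calls.

## Task

A roll of masking tape has been parked over the cap of the cleaner bottle: slide it straight up off the bottle and lay it flat on the worktop beside the bottle, without dropping it. Then open the child-safe cap: press it down, keep it pressed while you turn it anticlockwise by about a quarter turn, and lift it off. Finish still holding the cap upright and still in the gripper, about 5 cm straight above the neck of the bottle; leave the spice jar, salt shaker and mug where they stand.

Things in the scene. Friction and masses are not known exactly. Their poses are not given: they have to be found in the camera images.
- bottle: Square white plastic bottle, 86 x 86 mm, flat shoulder 120 mm above the worktop, clamped in a low square steel holder (28 mm high, 126 mm over its screwed feet): it cannot move or turn. Origin: centre of its underside, on the worktop; z up along its axis, x and y along its sides. In the middle of the shoulder stands the neck with the cap, on the same axis.
- neck (a point): Middle of the top of the bare spout on the bottle's axis, 155 mm above the worktop. The neck's two-lug bayonet locks the cap; a spring lifts the cap with about 4 N, 8 N when pressed home. The cap must go down at least 5 mm (stop at 8 mm), then, kept down, turn anticlockwise seen from above; it lifts free from 55 to 125 degrees, best 85; stop at 128. Clockwise it is blocked.
- cap: Round grey ribbed cap, 42 mm in diameter, 26 mm high, 25 g, hollow below. Origin: centre of its underside; z is its axis, up; x along the bottle's x at the start. At the start locked on the bottle's axis, hidden in the tape roll, underside 131 mm, top 157 mm above the worktop. Under it the shoulder (120 mm) has a collar 44 mm wide, 3 mm high.
- tape: Roll of tan masking tape, a ring 70 mm outside, 54 mm inside, 38 mm high, 70 g. Origin: centre of its underside, z along its axis. At the start it lies flat on the bottle's shoulder (underside 120 mm, top 158 mm above the worktop) loosely round the cap. It can be gripped across its outside diameter.
- salt: Salt shaker with grey top, 44 mm in diameter, 90 mm high, standing loose; bystander. Origin: centre of its underside.
- spice_a: Glass spice jar with red lid, 41 mm in diameter, 105 mm high, standing loose; bystander. Origin: centre of its underside.
- mug_a: White mug with a leaf pattern, 82 mm in diameter, 114 mm with handle, 91 mm high, standing loose; bystander. Origin: underside, about the middle of its outline with handle.
Mind the look-alikes: they are no part of the job. What is meant by the tape is not purple, and is the larger of those in its own colour.

How it is judged (in metres and radians):
On the way, in this order (a step that is already met when the one before it is completed fails the run):
1. the tape roll lies flat on the worktop, let go (height (world z) of tape between -0.006 and 0.006 m and angle between tape's own z axis and vertical below 0.1 rad and linear speed of tape below 0.03 m/s and contact force between the fingers and tape below 0.1 N), for 0.2 s.
2. the cap, not yet turned, is pressed down against its spring (z of cap in the frame of bottle below 0.1268 m and angle between the x axis of cap and the x axis of bottle, either way round below 0.4 rad), for 0.05 s.
3. the cap, still pressed, has been turned towards its free position (z of cap in the frame of bottle below 0.1275 m and angle between the x axis of cap and the x axis of bottle, either way round above 0.7 rad), for 0.05 s.
At the end, for the whole second after the job is handed in: Cap held (grip over 1 N), still, upright within 0.3 rad, underside 175 to 265 mm above the worktop (20 to 110 mm over the bare spout), within 40 mm of the bottle's axis, touching neither bottle nor tape; tape lies flat (0.1 rad), still and untouched on the worktop (all of step 1 and z of cap in the frame of bottle between 0.175 and 0.265 m and horizontal distance between cap and bottle below 0.04 m and angle between cap's own z axis and vertical below 0.3 rad and linear speed of cap below 0.03 m/s and contact force between the fingers and cap above 1 N and contact force between cap and bottle below 0.1 N and contact force between cap and tape below 0.1 N); the arm keeps its last pose, push and grip.
It fails at once if the tape roll is dropped or thrown (moves faster than 0.7 m/s out of the fingers) (linear speed of tape above 0.7 m/s and contact force between the fingers and tape below 0.1 N).
It fails at once if a bystander is knocked over or moved more than 3 cm (distance of any of salt, spice_a, mug_a from where it was at the start of the episode above 0.03 m or angle between any of salt, spice_a, mug_a's own z axis and vertical above 0.5 rad).
It also fails if it takes over 48 s, if anything falls off the work surface, if the arm or the gripper's body presses on something with over 40 N, if the wrist force passes 120 N, or if a joint passes its speed limit or range.

## Working session

There is one attempt and no reset: what is moved stays moved. The work goes in short steps, Python scripts to look and compute and a tool call to move; the robot and the scene stay as the last step left them, time stands still between calls to the robot, and variables do not carry over. Pictures are saved under pics/ and viewed, at most 10 in all, crops included, and the job is handed in when it is done.

Besides the shell and the picture viewer there is one more tool, called after "Call:" as name(argument=value, ...), one argument or row to a line, values as JSON. servo_tool: Moves the arm, as the interface text tells. Its arguments: {"type":"object","properties":{"moves":{"type":"array","items":{"type":"array","items":{"type":"number"}}},"claw":{"type":"number"},"force":{"type":"number"}},"required":["moves"]}

```bash
mkdir -p pics
python3 - <<'E'
from workcell import *
import cv2
for n in("side","top"):
    im=camera(n); cv2.imwrite(f"pics/{n}0.png",im[:,:,::-1]); print(n,get_calibration(n))
o=get_obs(); print({k:o[k] for k in("time","ee_pos","tcp_rot","opening","q")})
E
```

```text
side {'fx': 411.7559978519556, 'fy': 411.7559978519556, 'cx': 316.3493904370611, 'cy': 200.64645146923024, 'rvec': array([ 2.09002466, -0.23741521,  0.10201652]), 'tvec': array([-0.52319227,  0.17971427,  0.8912494 ])}
top {'fx': 461.64159040335323, 'fy': 461.64159040335323, 'cx': 317.8352562788161, 'cy': 204.6445434742276, 'rvec': array([ 2.13354794, -2.15346383,  0.20594922]), 'tvec': array([0.0210255 , 0.55147626, 0.96105556])}
{'time': 0.1, 'ee_pos': array([0.18891937, 0.51631045, 0.23066246]), 'tcp_rot': array([-1.79930762e+02, -1.46877171e-04,  1.59901915e+02]), 'opening': 0.08546065700168023, 'q': array([6.99022163e+01, 5.00804100e+00, 1.00400397e+01, 9.51012368e+01,
       1.47240982e-04, 9.00003010e+01])}
```

View pics/side0.png

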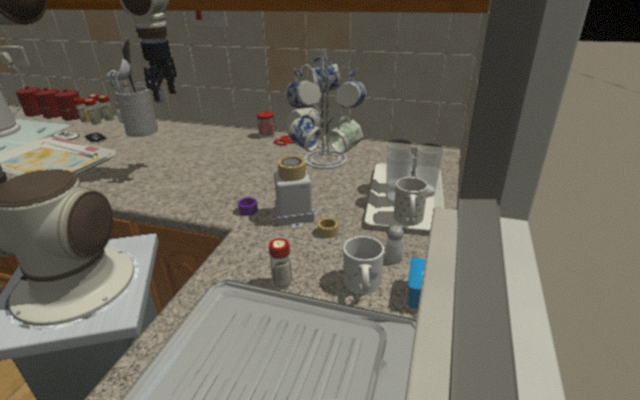

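View pics/top0.png

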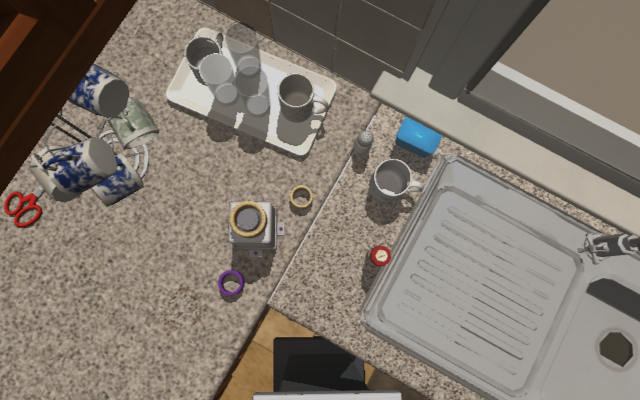

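Side view: tape on the bottle near (291,168), small tan ring at (328,228), purple ring at (248,206), spice (280,262), mug (363,265), salt (395,245). Top view: tape (248,219), small tan (300,197), purple (231,283), spice (381,256), mug (392,180), salt (363,143).

```bash
cat > h.py <<'E'
import numpy as np, cv2
from workcell import *
def cal(n):
    c=get_calibration(n); K=np.array([[c["fx"],0,c["cx"]],[0,c["fy"],c["cy"]],[0,0,1]])
    return K,cv2.Rodrigues(np.array(c["rvec"]))[0],np.array(c["tvec"])
def ray(n,uv):
    K,R,t=cal(n); d=R.T@np.linalg.solve(K,[*uv,1]); return -R.T@t,d
def plane(n,uv,z):
    o,d=ray(n,uv); return o+d*(z-o[2])/d[2]
def proj(n,p):
    K,R,t=cal(n); return cv2.projectPoints(np.array(p,float).reshape(-1,3),R,t,K,None)[0][:,0]
def tri(a,b):
    (o1,d1),(o2,d2)=ray("side",a),ray("top",b)
    s=np.linalg.lstsq(np.c_[d1,-d2],o2-o1,rcond=None)[0]
    p,q=o1+d1*s[0],o2+d2*s[1]; return (p+q)/2,np.linalg.norm(p-q)
def tan(im):
    h=cv2.cvtColor(im,cv2.COLOR_RGB2HSV); return cv2.inRange(h,(14,80,70),(30,255,255))
E
python3 - <<'E'
from h import *
for n,b in(("side",(265,145,320,235)),("top",(215,190,290,270))):
    im=cv2.imread(f"pics/{n}0.png")[:,:,::-1].copy()
    m=tan(im); k,l,s,c=cv2.connectedComponentsWithStats(m)
    for i in range(1,k):
        if s[i,4]>60: print(n,s[i],c[i].round(1))
    x0,y0,x1,y1=b; cv2.imwrite(f"pics/{n}c.png",cv2.resize(im[y0:y1,x0:x1,::-1],None,fx=6,fy=6,interpolation=cv2.INTER_CUBIC))
for n,d in {"small":((328,228),(301,197)),"spice_top":((280,242),(381,256)),"mug_top":((363,248),(392,174))}.items(): print(n,tri(*d),plane("top",d[1],0.0))
a=cv2.imread("pics/sidec.png");b=cv2.imread("pics/topc.png");h=max(a.shape[0],b.shape[0])
f=lambda x:cv2.copyMakeBorder(x,0,h-x.shape[0],0,0,0)
cv2.imwrite("pics/crops.png",np.hstack([f(a),f(b)]))
E
```

```text
side [ 259    5  100   44 1648] [309.3  26.4]
side [ 84   9  32  32 445] [100.   24.8]
side [267  48  25  42 505] [278.4  66.3]
side [295  50  12  14  73] [301.4  55. ]
side [ 24 148  29  18 224] [ 38.5 155.2]
side [278 156  27  24 434] [291.8 169.1]
side [ 22 168  22   9  80] [ 32.6 170.5]
side [123 219  22  16 115] [133.3 226.7]
side [318 218  20  20 306] [327.4 227.3]
side [195 233  28   9  72] [206.7 237.3]
side [169 250  33  37 336] [184.7 266.6]
side [156 256  14  27  73] [163.  269.6]
side [150 273  22  33 174] [158.9 290.8]
side [   0  359   37   41 1019] [ 13.1 382.5]
top [290 186  23  23 208] [300.9 197.4]
top [229 201  38  37 479] [247.6 219.3]
top [ 219  308  101   92 3236] [261.5 357.1]
top [364 362  40  29 515] [379.7 378.8]
small (array([0.57591006, 0.05286992, 0.01399697]), np.float64(0.0018427135136110586)) [0.57760567 0.05314386 0.        ]
spice_top (array([ 0.43794867, -0.10863069,  0.10980733]), np.float64(0.005614455740067416)) [ 0.44136519 -0.1259773   0.        ]
mug_top (array([ 0.60627566, -0.14060091,  0.08915322]), np.float64(0.005582466401313035)) [ 0.63038737 -0.15805194  0.        ]
```

View pics/crops.png

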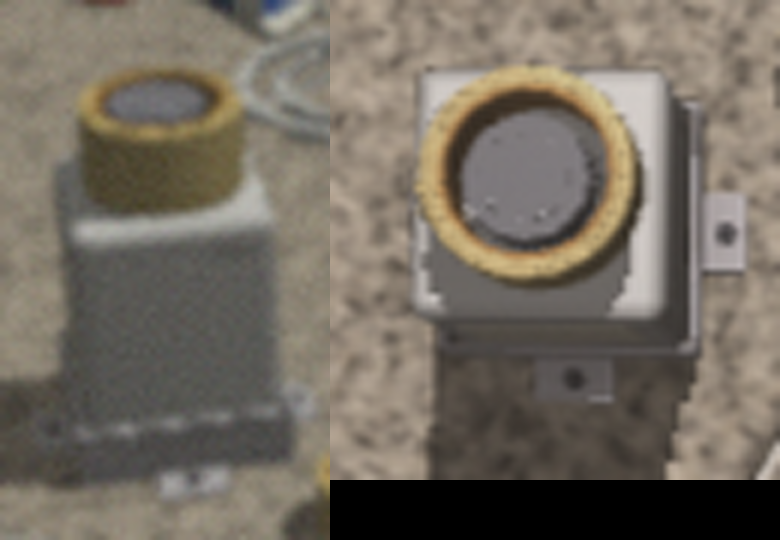

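Crops: cap disc centred at side (291.5,161.8) and top (247.5,219.2). The tape ring is concentric with it, and the bottle's sides are aligned with the top image's axes.

Run:
```python
from h import *
np.set_printoptions(precision=4,suppress=True)
print("captop",tri((291.5,161.8),(247.5,219.2)),"ring",tri((291.9,161.2),(248.1,219.0)))
im=cv2.imread("pics/top0.png")[:,:,::-1].copy()
m=tan(im)[195:245,220:275]; c=max(cv2.findContours(m,0,1)[0],key=len)
e=cv2.fitEllipse(cv2.convexHull(c)); print("ellipse",e); 
p=np.array(e[0])+(220,195); print(plane("top",p,.158),plane("top",(247.5,219.2),.157))
# bottle shoulder edges (top image, crop px /6)
t=lambda x,y:plane("top",((x-330)/6+215,y/6+190),.12)
A,B,C=t(668,72),t(668,318),t(415,318)
print(A,B,C,(A+C)/2,[np.degrees(np.arctan2(*(v[:2][::-1]))) for v in(A-B,C-B)],np.linalg.norm(A-B),np.linalg.norm(C-B))
for n,uv,z in[("purple",(231,283),.0),("small",(301,197),.0),("edgecorner",(270,300),0),("corner2",(364,318),0),("edge",(350,140),0),("salttop",(364,135),.09),("spicetop",(381,256),.105),("mugtop",(393,174),.09),("rackmug",(128,100),.1),("mug2",(140,185),.1),("mug3",(115,160),.2),("tray",(165,100),0),("tray2",(305,155),0),("sciss",(30,215),0),("imgcorner", (0,400),0),("mid",(150,250),0)]: print(n,plane("top",uv,z))
```

```text
captop (array([0.5072, 0.1539, 0.158 ]), np.float64(0.0037229514795161923)) ring (array([0.5076, 0.1524, 0.1602]), np.float64(0.0045390337345008825))
ellipse ((27.546001434326172, 23.78451156616211), (35.6761589050293, 36.21586608886719), 110.5743408203125)
[0.5061 0.1539 0.158 ] [0.5054 0.1541 0.157 ]
[0.5452 0.1115 0.12  ] [0.4624 0.111  0.12  ] [0.4632 0.1945 0.12  ] [0.5042 0.153  0.12  ] [np.float64(0.3300265548782685), np.float64(89.46967571844937)] 0.08278339809691498 0.08350589390474002
purple [0.3852 0.2088 0.    ]
small [0.5776 0.0531 0.    ]
edgecorner [0.3474 0.1225 0.    ]
corner2 [ 0.3061 -0.0839  0.    ]
edge [ 0.7127 -0.0623  0.    ]
salttop [ 0.6952 -0.0839  0.09  ]
spicetop [ 0.4354 -0.1093  0.105 ]
mugtop [ 0.6089 -0.1431  0.09  ]
rackmug [0.7714 0.4187 0.1   ]
mug2 [0.5863 0.3835 0.1   ]
mug3 [0.6124 0.3955 0.2   ]
tray [0.8126 0.3725 0.    ]
tray2 [0.6769 0.0433 0.    ]
sciss [0.5408 0.6614 0.    ]
imgcorner [0.1482 0.6873 0.    ]
mid [0.4598 0.3902 0.    ]
```

The rows are not in the units I measure in: shifts go in shares of 50 cm and turns go in shares of pi rad. I convert before sending: -36.3 cm is -0.726, 31.7 cm is 0.634.

Call:
servo_tool(
  moves=[
    [0.16, -0.18, 0, 0],
    [0.16, -0.18, 0, 0],
    [0.32, -0.36, 0, 0],
    [0.32, -0.36, 0, 0],
    [0.48, -0.54, 0, 0],
    [0.48, -0.54, 0, 0],
    [0.48, -0.54, 0, 0],
    [0.634, -0.726, 0, 0],
    [0.634, -0.726, 0, 0],
    [0.634, -0.726, 0, 0],
    [0.634, -0.726, 0, 0],
    [0.634, -0.726, 0, 0],
    [0.634, -0.726, 0, 0],
    [0.634, -0.726, 0, 0],
    [0.634, -0.726, 0, 0],
    [0.634, -0.726, 0, 0],
  ],
  claw=0,
  force=40,
)

```text
time: 1.43
ee_pos: [0.5054, 0.1543, 0.2313]
tcp_rot: [-180.0, -0.0, 160.0]
wrist_force: [-0.4, 0.0, 0.2]
opening: 0.0856
grasp_force: 0.0
```

Run:
```python
from h import *
np.set_printoptions(precision=4,suppress=True)
o=get_obs(); print(o["time"],o["ee_pos"],o["tcp_rot"],o["q"])
ims=[camera("side"),camera("top")]
cv2.imwrite("pics/b.png",np.hstack([cv2.resize(ims[0][80:230,220:370,::-1],None,fx=2.6,fy=2.6),cv2.resize(ims[1][140:290,170:320,::-1],None,fx=2.6,fy=2.6)]))
```

```text
1.4333 [0.5054 0.1543 0.2313] [-179.9993   -0.0177  159.966 ] [16.9727  2.0161  6.9657 94.9641  0.0101 37.0067]
```

View pics/b.png

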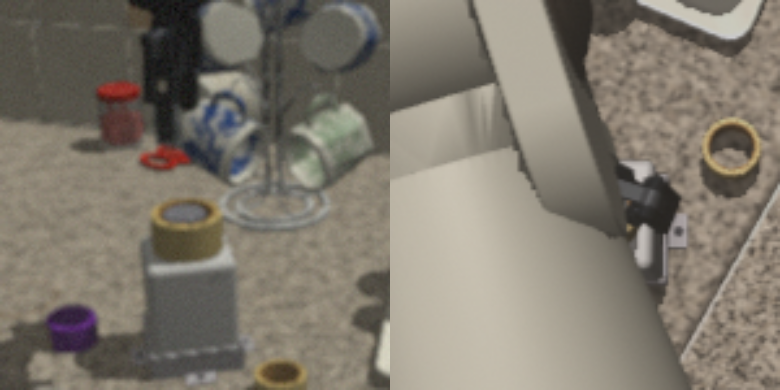

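The side half shows the near finger just above and left of the tape, tip near px (284,136). The top view is blocked by the arm. I'll check the finger against its projection.

Run:
```python
from h import *
for z in(.23,.244,.26):print(proj("side",[[.5054-.342*.05,.1543-.94*.05,z],[.5054,.1543,z],[.5054+.342*.05,.1543+.94*.05,z]]).round(1).tolist())
print(proj("side",[[.5054,.1543,.157],[.506,.153,.157]]))
im=camera("side");g=im.max(2)[115:150,262:310]
for r in range(0,35,2): print(115+r,"".join("#" if v<45 else "." for v in g[r]))
```

```text
[[284.1, 142.7], [288.3, 134.8], [292.2, 127.4]]
[[283.7, 137.0], [288.0, 129.2], [291.9, 122.1]]
[[283.3, 130.4], [287.6, 122.8], [291.6, 115.9]]
[[290.06828668 162.32690899]
 [290.38765867 162.51489428]]
115 ..............####....############..............
117 ..............###################...............
119 .................################...............
121 ..................######........................
123 ..................######........................
125 ..................######........................
127 ...................#####........................
129 ...................######.......................
131 ...................######.......................
133 ....................#####.......................
135 ................................................
137 ................................................
139 ................................................
141 ................................................
143 ................................................
145 ................................................
147 ................................................
149 ................................................
```

To row units: -11.2 cm is -0.224, -10.7 cm is -0.214.

Call:
servo_tool(
  moves=[
    [0.002, 0, -0.04, 0],
    [0.002, 0, -0.08, 0],
    [0.002, 0, -0.12, 0],
    [0.002, 0, -0.15, 0],
    [0.002, 0, -0.18, 0],
    [0.002, 0, -0.2, 0],
    [0.002, 0, -0.214, 0],
    [0.002, 0, -0.224, 0],
    [0.002, 0, -0.224, 0],
    [0.002, 0, -0.224, 0],
  ],
)

```text
time: 2.42
ee_pos: [0.5071, 0.1537, 0.1198]
tcp_rot: [180.0, 0.0, 159.9]
wrist_force: [0.2, -0.1, 0.1]
opening: 0.0848
grasp_force: 0.0
```

Call:
servo_tool(
  moves=[
    [0, 0, 0, 0],
    [0, 0, 0, 0],
    [0, 0, 0, 0],
    [0, 0, 0, 0],
    [0, 0, 0, 0],
    [0, 0, 0, 0],
  ],
  claw=1,
  force=35,
)

```text
time: 2.92
ee_pos: [0.5075, 0.1536, 0.1204]
tcp_rot: [179.9, 0.1, 159.9]
wrist_force: [-0.9, -0.2, 6.5]
opening: 0.0684
grasp_force: 40.2
```

To row units: 8.5 cm is 0.17, 8 cm is 0.16.

Call:
servo_tool(
  moves=[
    [0, 0, 0.004, 0],
    [0, 0, 0.01, 0],
    [0, 0, 0.02, 0],
    [0, 0, 0.032, 0],
    [0, 0, 0.048, 0],
    [0, 0, 0.068, 0],
    [0, 0, 0.092, 0],
    [0, 0, 0.116, 0],
    [0, 0, 0.14, 0],
    [0, 0, 0.16, 0],
    [0, 0, 0.17, 0],
    [0, 0, 0.17, 0],
  ],
)

```text
time: 3.92
ee_pos: [0.5075, 0.1537, 0.2059]
tcp_rot: [179.9, 0.1, 159.9]
wrist_force: [0.1, -0.7, -0.4]
opening: 0.0684
grasp_force: 39.6
```

Run:
```python
from h import *
im=camera("side"); cv2.imwrite("pics/c.png",cv2.resize(im[80:240,230:370,::-1],None,fx=3,fy=3))
```

```text
(no output)
```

View pics/c.png

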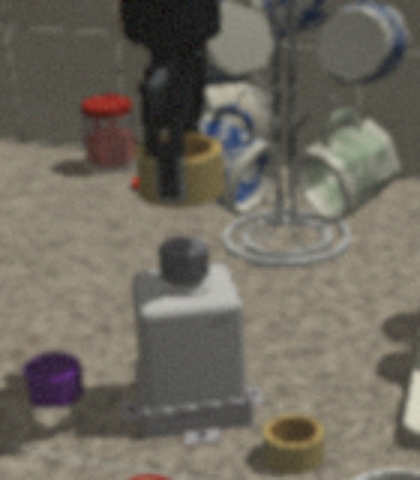

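The tape is held level around crop (182,170), well clear of the cap at (185,262). I'll carry it to the free area at +y.

Call:
servo_tool(
  moves=[
    [-0.01, 0.024, 0, 0],
    [-0.03, 0.072, 0, 0],
    [-0.054, 0.132, 0, 0],
    [-0.078, 0.192, 0, 0],
    [-0.102, 0.252, 0, 0],
    [-0.122, 0.3, 0, 0],
    [-0.132, 0.326, 0, 0],
    [-0.134, 0.332, -0.02, 0],
    [-0.134, 0.332, -0.06, 0],
    [-0.134, 0.332, -0.11, 0],
    [-0.134, 0.332, -0.16, 0],
    [-0.134, 0.332, -0.21, 0],
    [-0.134, 0.332, -0.26, 0],
    [-0.134, 0.332, -0.31, 0],
    [-0.134, 0.332, -0.35, 0],
    [-0.134, 0.332, -0.376, 0],
    [-0.134, 0.332, -0.388, 0],
    [-0.134, 0.332, -0.394, 0],
    [-0.134, 0.332, -0.394, 0],
  ],
)

```text
time: 5.55
ee_pos: [0.4399, 0.319, 0.0068]
tcp_rot: [-180.0, -0.0, 159.9]
wrist_force: [0.8, 1.0, -0.6]
opening: 0.0684
grasp_force: 39.8
```

Run:
```python
from h import *
im=camera("side"); t=camera("top"); cv2.imwrite("pics/d.png",np.hstack([cv2.resize(im[100:240,200:340,::-1],None,fx=2.8,fy=2.8),cv2.resize(t[160:300,130:270,::-1],None,fx=2.8,fy=2.8)]))
```

```text
(no output)
```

View pics/d.png

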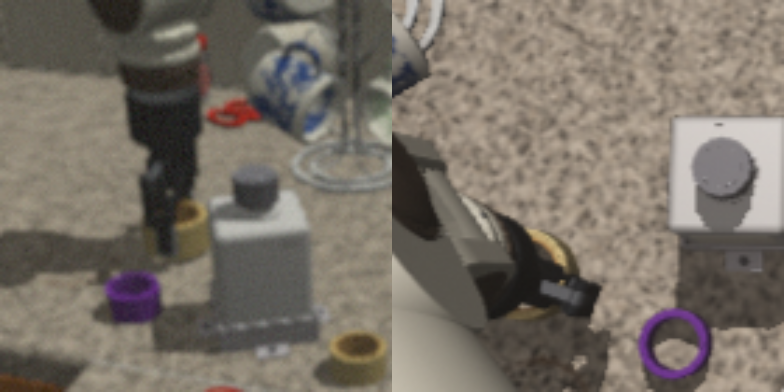

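The tape hangs a few mm above the worktop, away from the bottle and the purple ring. The cap is now fully visible in both views. I'll lower the tape gently.

To row units: -0.55 cm is -0.011, -0.5 cm is -0.01.

Call:
servo_tool(
  moves=[
    [0, 0, -0.003, 0],
    [0, 0, -0.006, 0],
    [0, 0, -0.008, 0],
    [0, 0, -0.01, 0],
    [0, 0, -0.011, 0],
    [0, 0, -0.011, 0],
  ],
)

```text
time: 6.15
ee_pos: [0.4399, 0.3195, 0.0017]
tcp_rot: [-180.0, -0.0, 159.9]
wrist_force: [0.2, 0.7, -1.0]
opening: 0.0683
grasp_force: 39.8
```

Run:
```python
from h import *
out=[]
for n,b in(("side",(275,155,310,185)),("top",(232,198,262,240))):
    im=camera(n); x0,y0,x1,y1=b; h=cv2.cvtColor(im,cv2.COLOR_RGB2HSV)[y0:y1,x0:x1]
    for r in h[:,:,2]: print("".join(f"{v//10:x}" if v<160 else "." for v in r))
    print()
```

```text
eefeeedeeeeeeeeeeedeedeefffedef.fdc
eeeeeeeeeeeddddedddcddeeeeeeef..edc
eddddeeeeddccdddddccccddedefe...ecd
eddddeeeeedddccccccccdeeeddeff.eddd
eeeddeefeedcccccbbcccdeeedddeefeddd
deeeedeeedcbbbabbbbbbcceeecddd..fed
eeeeeeeddccbbbbbbbbbbbbccdddcce..fe
eeeeeeedbcbbbbbbbbbbbbbacddddcdefff
eeefeeecaaabababbccbaa99bcddddbcdef
deefeeeb9899a9aaaaaa9888acdeeecabbd
eeeeeedc8677879888887767adefeedccbb
eeddeeec8565666666665667adddeeddddc
eddddeec8545565555666767adeeeddeeee
eedeedec8555545455667667cf....eedde
deeeeefd9655555655666668c......eeee
ef.....fa654555555666658c.......eee
f......fb744565556666679e.......edd
f....edc975555556656678c........edd
efedcaaa98755555556668af........fed
debaaaaaa9987666567789c..........fe
bba99999999988777878acf..........fe
9a9a99a99999999999abdf............f
9aaa9999998999999abdefff..........e
9acddccccccbcccbbcdef.............f
9ce................................
ad.................................
9cf...............................f
9bf........................ffffeeee
8be...............ffffeeeddddccbbbb
9adff..f.fffeeededdccbcbbabaaaa999a

...fffff.feefff....
[... 582 characters left out ...]
cdcdddddddddda7e..
.....fccccccccddddccddccdb8e..
.....eccccccccdccccccdccdc8b..
.....fcccccccccdcddcddccdb99c.
.....fccccdcccddddcddcccda77c.
......ccccccccdccdccccddda68e.
......eccedccccdcccdccddd959f.
......eccabccccccdcdbcdda75e..
.......eccbcccccccfbbcca657...
......fabcccccddcacccdb7569f..
......f99bcccccdcccdda75579...
......faa9acccccccccb75569a...
......faaa878aaca987656789a...
......faaa9976666655679aaa....
......eaaaaaa9978799a99abb....
......fbaabaaaaa9aa88aaaab....
......faaaaaababaaaaaabaaa....
......eaaaaaaaaaaaaaabbaaa....
......ebabaabbaaabbaaaaab.....
.......eaaaaaabbbaaaaaaa......
........eaaaaabaabaaaaaa......
........ebaaaabaaaaaaaa.......
.........eaaaaaabaababb.......
```

To row units: -0.15 cm is -0.003, -0.1 cm is -0.002.

Call:
servo_tool(
  moves=[
    [0, 0, -0.001, 0],
    [0, 0, -0.002, 0],
    [0, 0, -0.003, 0],
    [0, 0, -0.003, 0],
  ],
)

```text
time: 6.58
ee_pos: [0.44, 0.3195, 0.0004]
tcp_rot: [180.0, 0.0, 159.9]
wrist_force: [-0.7, -0.4, 1.0]
opening: 0.0685
grasp_force: 39.8
```

To row units: -0.05 cm is -0.001.

Call:
servo_tool(
  moves=[
    [0, 0, -0.001, 0],
    [0, 0, -0.001, 0],
    [0, 0, -0.001, 0],
  ],
)

```text
time: 6.83
ee_pos: [0.44, 0.3195, 0.0004]
tcp_rot: [180.0, 0.0, 159.9]
wrist_force: [-3.2, -1.8, 6.4]
opening: 0.0686
grasp_force: 40.4
```

To row units: 22 cm is 0.44, 19 cm is 0.38.

Call:
servo_tool(
  moves=[
    [0, 0, 0, 0],
    [0, 0, 0, 0],
    [0, 0, 0, 0],
    [0, 0, 0, 0],
    [0, 0, 0.006, 0],
    [0, 0, 0.02, 0],
    [0, 0, 0.04, 0],
    [0, 0, 0.08, 0],
    [0, 0, 0.14, 0],
    [0, 0, 0.22, 0],
    [0, 0, 0.3, 0],
    [0, 0, 0.38, 0],
    [0, 0, 0.44, 0],
    [0, 0, 0.44, 0],
  ],
  claw=0,
)

```text
time: 8.0
ee_pos: [0.4414, 0.3205, 0.2281]
tcp_rot: [179.5, 0.3, 159.9]
wrist_force: [0.7, -0.1, -0.2]
opening: 0.0854
grasp_force: 0.0
```

Run:
```python
from h import *
im=camera("side"); cv2.imwrite("pics/e.png",cv2.resize(im[100:240,200:340,::-1],None,fx=2.8,fy=2.8)); o=get_obs();print(o["ee_pos"],o["q"],proj("side",[.44,.3195,.038]))
```

```text
[0.44105822 0.32028276 0.22483308] [ 3.59861746e+01  3.72775810e+00  8.02921708e+00  9.38827859e+01
 -3.60946832e-04  5.60835875e+01] [[261.72595368 178.3653231 ]]
```

View pics/e.png

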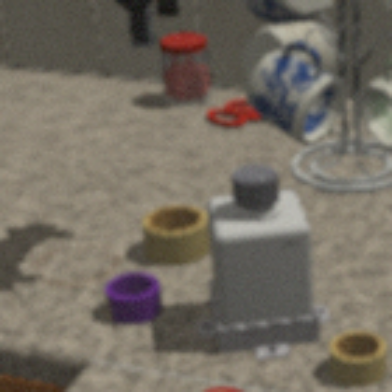

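The tape lies flat at crop (175,233), in the gripper's release spot, and the bystanders are unmoved. Next I'll go over the cap and grip it with the tips kept above the collar even when pressed.

To row units: -16.6 cm is -0.332, -8.75 cm is -0.175.

Call:
servo_tool(
  moves=[
    [0.012, -0.03, 0, 0],
    [0.036, -0.09, 0, 0],
    [0.064, -0.16, 0, 0],
    [0.092, -0.23, 0, 0],
    [0.116, -0.292, 0, 0],
    [0.132, -0.332, 0, 0],
    [0.132, -0.332, 0, 0],
    [0.132, -0.332, -0.04, 0],
    [0.132, -0.332, -0.08, 0],
    [0.132, -0.332, -0.12, 0],
    [0.132, -0.332, -0.15, 0],
    [0.132, -0.332, -0.168, 0],
    [0.132, -0.332, -0.175, 0],
    [0.132, -0.332, -0.175, 0],
    [0.132, -0.332, -0.175, 0],
  ],
)

```text
time: 9.3
ee_pos: [0.5062, 0.1537, 0.133]
tcp_rot: [180.0, 0.0, 159.9]
wrist_force: [0.4, 0.5, 0.7]
opening: 0.0852
grasp_force: 0.0
```

Call:
servo_tool(
  moves=[
    [0, 0, 0, 0],
    [0, 0, 0, 0],
    [0, 0, 0, 0],
    [0, 0, 0, 0],
    [0, 0, 0, 0],
    [0, 0, 0, 0],
    [0, 0, 0, 0],
    [0, 0, 0, 0],
  ],
  claw=1,
  force=60,
)

```text
time: 9.97
ee_pos: [0.5063, 0.1536, 0.1327]
tcp_rot: [180.0, 0.0, 159.9]
wrist_force: [0.4, 1.4, 4.7]
opening: 0.0405
grasp_force: 61.0
```

To row units: -0.65 cm is -0.013, -0.6 cm is -0.012.

Call:
servo_tool(
  moves=[
    [0, 0, -0.002, 0],
    [0, 0, -0.004, 0],
    [0, 0, -0.006, 0],
    [0, 0, -0.008, 0],
    [0, 0, -0.01, 0],
    [0, 0, -0.012, 0],
    [0, 0, -0.013, 0],
    [0, 0, -0.013, 0],
    [0, 0, -0.013, 0],
  ],
)

```text
time: 10.72
ee_pos: [0.5063, 0.1536, 0.1262]
tcp_rot: [180.0, 0.0, 159.9]
wrist_force: [0.4, 2.0, 7.4]
opening: 0.0405
grasp_force: 61.2
```

Run:
```python
from h import *
im=camera("side"); cv2.imwrite("pics/f.png",cv2.resize(im[130:210,255:335,::-1],None,fx=6,fy=6,interpolation=cv2.INTER_CUBIC)); o=get_obs();print(o["ee_pos"],o["wrist_force"],o["torque"])
```

```text
[0.50628122 0.15363799 0.12624886] [-0.63634731  2.14761881  7.25832149] [ 0.2668455  -0.01209232 -0.03094578]
```

View pics/f.png

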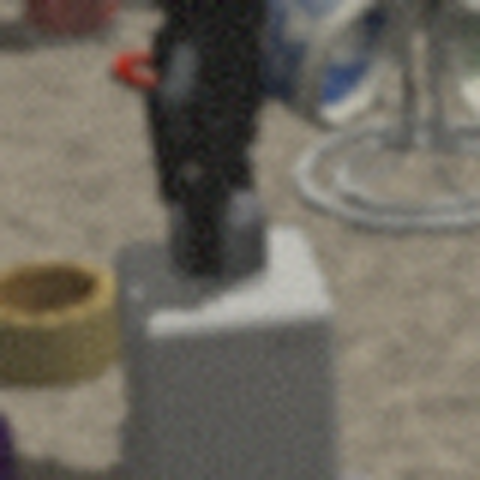

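The cap is gripped and pressed: 7.4 N matches the spring at about 6.5 mm. Now I'll turn it anticlockwise.

To row units: 1.5 rad is 0.4775.

Call:
servo_tool(
  moves=[
    [0, 0, 0, 0.0159],
    [0, 0, 0, 0.0477],
    [0, 0, 0, 0.0796],
    [0, 0, 0, 0.1114],
    [0, 0, 0, 0.1432],
    [0, 0, 0, 0.1751],
    [0, 0, 0, 0.2069],
    [0, 0, 0, 0.2387],
    [0, 0, 0, 0.2706],
    [0, 0, 0, 0.3024],
    [0, 0, 0, 0.3342],
    [0, 0, 0, 0.3661],
    [0, 0, 0, 0.3979],
    [0, 0, 0, 0.4297],
    [0, 0, 0, 0.4615],
    [0, 0, 0, 0.4775],
    [0, 0, 0, 0.4775],
    [0, 0, 0, 0.4775],
  ],
)

```text
time: 12.27
ee_pos: [0.5066, 0.1539, 0.1265]
tcp_rot: [-179.9, 0.1, -114.1]
wrist_force: [1.4, 2.8, 7.0]
opening: 0.0405
grasp_force: 61.3
```

Run:
```python
from h import *
o=get_obs();print(o["ee_pos"],o["wrist_force"],o["torque"],o["q"])
```

```text
[0.5066385  0.15391292 0.12646211] [1.35914521 2.76192111 6.99023635] [ 0.59857211 -0.29750121 -0.02368269] [ 1.68830890e+01  1.24571607e+00 -5.40621935e+00  8.32307359e+01
  2.84129895e-02 -4.89882774e+01]
```

Call:
servo_tool(
  moves=[
    [0, 0, 0.003, 0],
    [0, 0, 0.008, 0],
    [0, 0, 0.014, 0],
    [0, 0, 0.02, 0],
    [0, 0, 0.026, 0],
    [0, 0, 0.026, 0],
  ],
)

```text
time: 12.77
ee_pos: [0.5056, 0.1539, 0.1387]
tcp_rot: [179.9, 0.0, -114.1]
wrist_force: [-0.2, 5.0, 2.6]
opening: 0.0403
grasp_force: 61.3
```

To row units: 7.1 cm is 0.142, 6.9 cm is 0.138.

Call:
servo_tool(
  moves=[
    [0, 0, 0.006, 0],
    [0, 0, 0.016, 0],
    [0, 0, 0.028, 0],
    [0, 0, 0.044, 0],
    [0, 0, 0.064, 0],
    [0, 0, 0.086, 0],
    [0, 0, 0.108, 0],
    [0, 0, 0.126, 0],
    [0, 0, 0.138, 0],
    [0, 0, 0.142, 0],
    [0, 0, 0.142, 0],
    [0, 0, 0.142, 0],
    [0, 0, 0.142, 0],
    [0, 0, 0.142, 0],
  ],
)

```text
time: 13.93
ee_pos: [0.5058, 0.1534, 0.2092]
tcp_rot: [180.0, -0.0, -114.2]
wrist_force: [-0.1, 0.4, -0.4]
opening: 0.0408
grasp_force: 61.2
```

Run:
```python
from h import *
im=camera("side"); cv2.imwrite("pics/g.png",cv2.resize(im[90:290,230:430,::-1],None,fx=3,fy=3,interpolation=cv2.INTER_CUBIC)); o=get_obs();print(o["ee_pos"],o["wrist_force"],o["grasp_force"])
for z in (.2,.205,.21): print(proj("side",[.5066,.1539,z]))
```

```text
[0.50580273 0.15342426 0.20929426] [ 0.00798549 -0.48726944  0.3614424 ] 61.2017403889331
[[289.58123291 146.3397794 ]]
[[289.46366237 144.43429674]]
[[289.34549698 142.51917321]]
```

View pics/g.png

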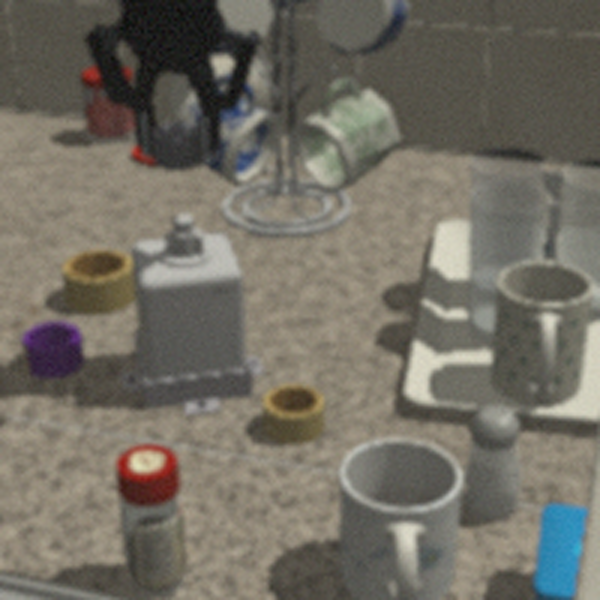

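The cap is held upright between the fingers at crop (180,135), the bare spout is at (185,225), and the tape lies flat at (98,280). I'll hand the job in.

```bash
python3 -c "
from workcell import *
print(job_done())"
```

```text
the job is handed in; nothing more can be done
None
```

The tape roll lies flat on the worktop beside the bottle, and the cap is off and held upright about 5 cm above the neck; I handed the job in at about 14 s, and no verdict was shown.

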